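# Clear porcelain shards into the sharps box with a scraper

### The arm

A 6-joint arm with a two-finger parallel gripper is mounted at the origin on the work surface. World frame = base frame: x ahead of the robot, y to its left, z up, the work surface at z = 0. Lengths are in m, angles in rad, forces in N, time in s.
With the tool pointing down it reaches from about 0.325 to 0.9 m from the base axis. Payload 3.5 kg.
Tool frame: the origin (TCP) lies midway between the tips of the shut fingers; the grasp point (between the pads) lies 19 mm behind it; z points along the fingers, y is the line along which they close (so a half turn about z gives the same grasp; the last joint's range is limited). The gripper opens to 85 mm and grips with 20 to 120 N. Pads are 22 mm wide; open, the fingers measure 114 mm over their backs; the gripper's body (76 mm by 85 mm) begins 54 mm behind the grasp point. The pads swing forward as they close: fully open they stand 13 mm farther back than shut.
Start: joints at [1.166, 0.276, -0.026, 1.268, 0, 1.467], TCP at [0.186, 0.597, 0.231] pointing down, gripper open.
Joint ranges: [-3.12, 3.12], [-0.85, 1.88], [-1.08, 1.24], [-1.95, 2.15], [-1.57, 1.53], [-3.14, 3.14]. Speed limits (rad/s): [2.57, 2.57, 3.14, 3.14, 3.14, 3.14].

### API

Orientations are given as a unit quaternion [w, x, y, z].
In Python, from rig import monitor, cams, job gives the robot as it stands.
- The arm moves only by the tool servo_tool, never from a script. Its argument "plan" is a list of rows, each a list of 6 numbers: the shift along the tool's x, y, z as a fraction of full scale, then the turn, a rotation vector about the tool's x, y, z as a fraction of full scale. In form: [[dx, dy, dz, wx, wy, wz], ...]. A call has 1 to 5 rows; each row shifts and turns the commanded pose from where the row before left it, along the tool's axes as they then stand; what a row does not reach is not made up. Full scale, the value 1, is 0.03 m for a shift and 5 degrees for a turn. A row lasts 1/10 s, in which the tool goes at most 50 mm and 8.59 degrees, less where a joint would pass 70% of its speed; a pose out of reach is approached as far as the arm can. A call with a number of a shift or a turn outside -1 to 1 is refused whole. A call with a gripper value outside its range is refused whole. "fingers" is the finger opening in mm, from 0 to 85.4, set as the call begins (left out, the last holds). The fingers move at their own pace and stop on an object; the grip force is fixed at half the most. Time passes only in rows, so rows that do not move let the fingers close. It gives the time, the measured TCP pose, the force, the opening and the grip force at its end, in the units of the state.
- monitor.sense(): the state, without advancing time (a new reading comes with each control period).
- cams.get_image(name): name is "scene" or "top" or "wrist"; returns a dict with "pixels" (480x640x3 uint8, red, green, blue), "mtx" (3x3 intrinsics, pixels), "k1" (the pictures are not rectified: a ray, as slopes to the right and down, at radius r is drawn at 1 + k1 r^2 times it, then the intrinsics apply), "extrinsics" (4x4, takes a point from camera to world coordinates); the wrist camera has in their place "mount" (4x4, takes a point from camera to tool coordinates, whose origin is the TCP and whose axes are the flange's). Camera axes: x right, y down, z forward; pixel columns grow to the right and rows downward; lengths in m; the calibration is good to about 2 mm. A picture is of the moment at which its call begins: read the wrist's pose just before it. There is no depth.
- job.close_job(): hands the job in; it is judged then, once.
Trained networks look in a picture, given as the dict that the camera call returned (one of the last four; its "shot" number tells which), for a name from the list of things; names that differ only in an ending like _2 or _b are one class to them, and where a whole thing is asked for, a point or a joint stands for the part that bears it (a point fixed in the world has none). Each returns a list of dicts, best first, with "conf" (0 to 1); they miss things now and then, are a little off and sometimes report something else, mostly with a low value. They report only what shows in the picture. A call takes as long as a camera call. They do not tell look-alikes from the thing itself.
- cams.find_in(target, picture): "box" ([left, top, right, bottom] in pixels, round what is visible of it).
- cams.masks_of(target, picture): "mask" (480x640 bool, what is visible of it) and "box" ([left, top, right, bottom] in pixels, round what is visible of it).
The state is a dict: "time": time; "joint_pos": joint angles; "joint_velocities": joint speeds; "tau": joint torques, N m; "position": TCP position; "ee_rot": TCP orientation; "force": force on the tool from outside, world axes, zero at the start; "torque": the same for the moment, N m; "finger_gap": finger opening in m; "finger_force": force on a finger pad.
Only numpy, scipy, OpenCV 4.12 (cv2) and the standard library are available. Lean on these libraries where they do the work, as an engineer would, in place of code of your own. Each camera call takes 0.05 s, during which the arm holds its last target. There are 200 camera calls.

### The job

A porcelain plate has broken on the tray: take the scraper from its stand, use its blade to prise up the stiff lid of the yellow sharps box (the side tab is there for this) until the lid stands upright, and wipe all four blue shards off the tray's open edge into the box. Then push the lid fully shut with the scraper and stand the scraper back upright in its slot, in the middle of the stand. Never let the robot itself, fingers included, touch the shards or the lid, and do not disturb the other things on the bench.

Things in the scene. Friction and masses are not known exactly. Their poses are not given: they have to be found in the camera images.
- station: Fixed tray and sharps box. Origin on the bench under the tray's centre. Aluminium tray surface 70 mm up, local x -73 to 73, y -120 to 120 mm; 8 mm thick curbs rise 12 mm above it on both x sides and the +y end; the -y end is open. Against it stands the yellow open-topped box, local x -83 to 83, y -240 to -122 mm, 4 mm walls, rim 66 mm up, under the red lid.
- tray_edge (a point): Middle of the tray's open edge, on the tray surface, where the box begins.
- lid (a joint): Red lid of the sharps box, on a stiff hinge along its far side (away from the tray) that stays where it is left: 0 shut, positive opens upward, 1.57 upright, stops at 1.75 rad. A 5 mm plate, 168 mm (local x) by 118 mm; shut, its underside is 68 mm and its top 73 mm above the bench.
- lid_hinge (a point): Middle of the lid's hinge axis, which runs along the station's local x at local y -240 mm, 70 mm above the bench.
- lid_tab (a point): On top of the lid's prising tab: a 5 mm thick red tab, level with the lid, sticking out 50 mm on the station's -x side (local x -84 to -134), 75 to 118 mm from the hinge axis; the space below it is empty. This point is 36 mm out from the lid's side, 96 mm from the hinge axis, and moves with the lid.
- scraper: Scraper: orange blade 130 mm long (its x), 8 mm thick (its y), 40 mm tall, with a black handle on top of the blade's middle, 50 mm long (x), 24 mm thick (y), from 40 to 95 mm up. Origin at the middle of the blade's lower edge; z up the handle. Starts upright in the stand's slot. About 160 g.
- scraper_grip (a point): Middle of the scraper's handle, 75 mm above the blade's lower edge.
- stand: Grey fixed scraper stand, 150 x 50 mm, with a straight slot 16 mm wide along its x, open at both ends, slot floor 10 mm above the bench, straight walls up to 40 mm and flared lips up to 47 mm. Origin at the centre of its underside.
- shard1: Blue porcelain shard 1 of 4, flat, irregular, about 40 x 30 x 9 mm, 20 g. Origin at the centre of its underside.
- shard2: Blue porcelain shard 2 of 4, flat, irregular, about 40 x 30 x 9 mm, 20 g. Origin at the centre of its underside.
- shard3: Blue porcelain shard 3 of 4, flat, irregular, about 40 x 30 x 9 mm, 20 g. Origin at the centre of its underside.
- shard4: Blue porcelain shard 4 of 4, flat, irregular, about 40 x 30 x 9 mm, 20 g. Origin at the centre of its underside.
- amber_bottle: Bystander: brown glass bottle with black cap, 72 mm across, 170 mm tall. Origin at the centre of its underside.
- clear_bottle: Bystander: clear glass bottle with blue cap, 72 mm across, 180 mm tall. Origin at the centre of its underside.
- dish_stack: Bystander: stack of clear culture dishes, 90 mm across, 87 mm tall. Origin at the centre of its underside.
- white_jar: Bystander: white jar with red cap, 70 mm across, 95 mm tall. Origin at the centre of its underside.
- tip_box: Bystander: black pipette-tip box with a pink note on its clear lid, 120 x 85 x 70 mm. Origin at the centre of its underside.
- tube_rack: Bystander: pink rack of capped tubes, 120 x 70 x 75 mm. Origin at the centre of its underside.
Mind the look-alikes: they are no part of the job. Of the things shaped like the scraper, the orange one is meant.

How it is judged:
On the way, in this order (a step that is already met when the one before it is completed fails the run):
1. the scraper is lifted clear of its stand (z of scraper in the frame of stand above 0.05 m), for 0.1 s.
2. the lid has been levered open (beyond 1.3 rad) (value of joint lid above 1.3 rad), for 0.2 s.
3. all four shards lie in the sharps box, the lid still open (x of shard1 in the frame of station between -0.083 and 0.083 m and y of shard1 in the frame of station between -0.241 and -0.12 m and z of each of shard1, shard2, shard3, shard4 in the frame of station below 0.052 m and x of shard2 in the frame of station between -0.083 and 0.083 m and y of shard2 in the frame of station between -0.241 and -0.12 m and x of shard3 in the frame of station between -0.083 and 0.083 m and y of shard3 in the frame of station between -0.241 and -0.12 m and x of shard4 in the frame of station between -0.083 and 0.083 m and y of shard4 in the frame of station between -0.241 and -0.12 m and value of joint lid above 1 rad), for 0.2 s.
4. the lid is pushed shut (within 0.08 rad) over the shards (x of shard1 in the frame of station between -0.083 and 0.083 m and y of shard1 in the frame of station between -0.241 and -0.12 m and z of each of shard1, shard2, shard3, shard4 in the frame of station below 0.052 m and x of shard2 in the frame of station between -0.083 and 0.083 m and y of shard2 in the frame of station between -0.241 and -0.12 m and x of shard3 in the frame of station between -0.083 and 0.083 m and y of shard3 in the frame of station between -0.241 and -0.12 m and x of shard4 in the frame of station between -0.083 and 0.083 m and y of shard4 in the frame of station between -0.241 and -0.12 m and value of joint lid below 0.08 rad), for 0.2 s.
At the end, for the whole second after the job is handed in: All four shards lie in the sharps box below its rim, the lid is shut to within 0.08 rad, and the scraper stands at rest in the slot: lower edge at most 8 mm above the slot floor, within 18 mm of the stand centre, leaning under 0.3 rad, along the slot within 0.15 rad either way (all of step 4 and z of scraper in the frame of stand below 0.018 m and horizontal distance between scraper and stand below 0.018 m and angle between scraper's own z axis and vertical below 0.3 rad and angle between the x axis of scraper and the x axis of stand, either way round below 0.15 rad and linear speed of scraper below 0.02 m/s); the robot touches nothing.
It fails at once if the fingers or arm touch a shard (over 0.5 N) (contact force between any of the fingers, the arm and shard1 above 0.5 N or contact force between any of the fingers, the arm and shard2 above 0.5 N or contact force between any of the fingers, the arm and shard3 above 0.5 N or contact force between any of the fingers, the arm and shard4 above 0.5 N).
It fails at once if the fingers or arm touch the lid (over 0.5 N) (contact force between any of the fingers, the arm and lid above 0.5 N).
It fails at once if a bystander is moved more than 30 mm or tipped more than 0.3 rad (distance of any of amber_bottle, clear_bottle, dish_stack, white_jar, tip_box, tube_rack from where it was at the start of the episode above 0.03 m or angle between any of amber_bottle, clear_bottle, dish_stack, white_jar, tip_box, tube_rack's own z axis and vertical above 0.3 rad).
It also fails if it takes over 69 s, if anything falls off the work surface, if the arm or the gripper's body presses on something with over 40 N, if the wrist force passes 120 N, or if a joint passes its speed limit or range.

## Working session

There is one attempt and no reset: what is moved stays moved. The work goes in short steps, Python scripts to look and compute and a tool call to move; the robot and the scene stay as the last step left them, time stands still between calls to the robot, and variables do not carry over. Pictures are saved under pics/ and viewed, at most 10 in all, crops included, and the job is handed in when it is done.

Besides the shell and the picture viewer there is one more tool, called after ">>>" as a command line: name --pt "numbers of a row" for each row, then --argument value for the rest. servo_tool: Moves the arm, as the interface text tells. Shift numbers are shares of 0.03 m and turn numbers shares of 5 degrees, none past 1 either way. Its arguments: {"type":"object","properties":{"plan":{"type":"array"},"fingers":{"type":"number"}},"required":["plan"]}

```bash
mkdir -p pics; ls; python3 - <<'E'
from rig import monitor,cams,job
import cv2,numpy as np
s=monitor.sense();print(s)
ims={}
for n in ("scene","top"):
    p=cams.get_image(n);ims[n]=p['pixels'];print(n,p['mtx'].tolist() if hasattr(p['mtx'],'tolist') else p['mtx'],p['k1'],np.round(p['extrinsics'],4).tolist())
    cv2.imwrite(f'pics/{n}0.png',p['pixels'][:,:,::-1])
    for t in ("station","lid","scraper","stand","shard1","tip_box","tube_rack","amber_bottle","white_jar","dish_stack","clear_bottle"):
        print(t,[(np.round(d['box']).tolist(),round(d['conf'],2)) for d in cams.find_in(t,p)])
p=cams.get_image("wrist");print(np.round(p['mount'],4).tolist(),p['mtx'],p['k1'])
E
```

```text
pics
{'time': 0.0, 'joint_pos': array([ 1.16560844e+00,  2.77147404e-01, -2.79066786e-02,  1.26799572e+00,
        4.69942236e-06,  1.46741645e+00]), 'joint_velocities': array([ 4.54035523e-04, -9.52077472e-05, -7.80105283e-05,  1.77108210e-04,
       -1.38195627e-03, -1.26893465e-03]), 'tau': array([ 2.49573612e-03, -4.45507014e+01,  2.95201653e+01,  1.63458445e-02,
        1.28785473e-04, -2.79706924e-08]), 'position': array([0.18546314, 0.59602323, 0.2301386 ]), 'ee_rot': array([-2.85707714e-04,  1.50331835e-01,  9.88634953e-01, -1.08991493e-03]), 'force': array([-0.11848001,  0.08087294,  0.31207415]), 'torque': array([0.0398473 , 0.00394553, 0.04186601]), 'finger_force': 0.0, 'finger_gap': 0.08569184196086443}
scene [[449.03618570957804, 0.0, 317.14849505628314], [0.0, 449.03618570957804, 243.04773359146225], [0.0, 0.0, 1.0]] 0.011657465230938606 [[0.8195, 0.3249, -0.4721, 1.1266], [0.5727, -0.4351, 0.6948, -0.8389], [0.0203, -0.8397, -0.5426, 0.7316], [0.0, 0.0, 0.0, 1.0]]
station [([266.0, 212.0, 375.0, 318.0], 0.89)]
lid [([263.0, 244.0, 348.0, 302.0], 0.64), ([404.0, 192.0, 
[... 1243 characters left out ...]
], 0.65), ([282.0, 250.0, 296.0, 266.0], 0.63), ([277.0, 220.0, 287.0, 237.0], 0.48)]
tip_box [([444.0, 288.0, 489.0, 344.0], 0.81)]
tube_rack [([499.0, 243.0, 541.0, 292.0], 0.95), ([309.0, 146.0, 342.0, 189.0], 0.24)]
amber_bottle [([380.0, 141.0, 406.0, 186.0], 0.66)]
white_jar []
dish_stack [([244.0, 146.0, 280.0, 194.0], 0.98)]
clear_bottle [([310.0, 147.0, 344.0, 191.0], 0.93), ([311.0, 211.0, 326.0, 224.0], 0.32)]
[[0.0002, -0.9587, -0.2844, 0.0712], [1.0, 0.0003, -0.0003, -0.0004], [0.0003, -0.2844, 0.9587, -0.1415], [0.0, 0.0, 0.0, 1.0]] [[377.35955049   0.         321.38845616]
 [  0.         377.35955049 239.60611465]
 [  0.           0.           1.        ]] -0.04128060022663245
```

```bash
python3 - <<'E'
import cv2
a=cv2.imread('pics/top0.png');cv2.imwrite('pics/top0z.png',cv2.resize(a[120:400,70:470],(800,560),interpolation=cv2.INTER_CUBIC))
b=cv2.imread('pics/scene0.png');cv2.imwrite('pics/scene0z.png',cv2.resize(b[150:350,220:460],(720,600),interpolation=cv2.INTER_CUBIC))
E
```

```text
(no output)
```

View pics/top0z.png

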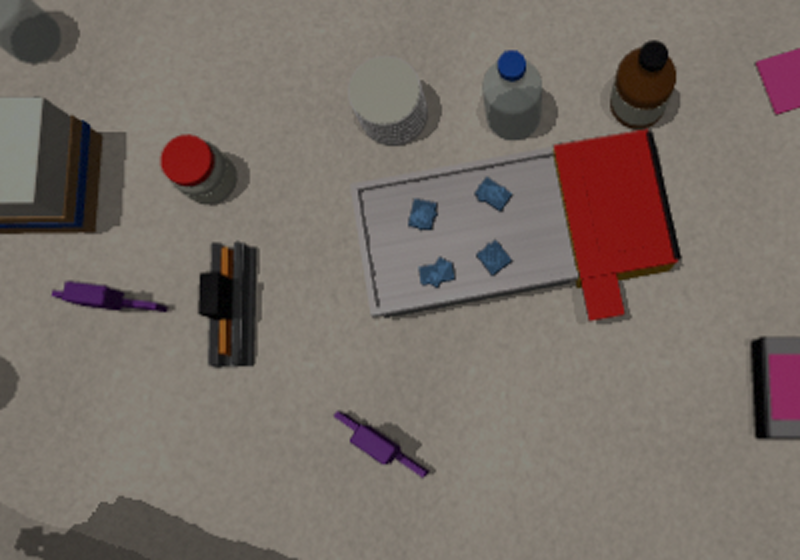

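View pics/scene0z.png

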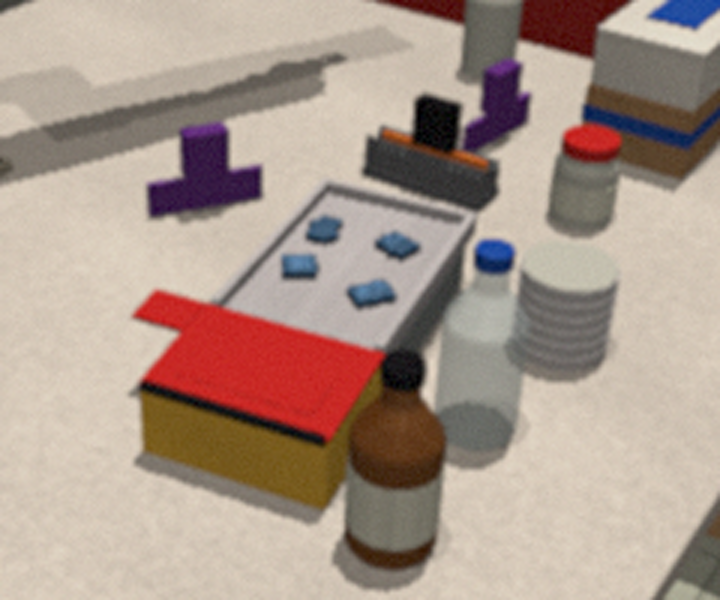

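The stand at top-view pixel (181,270) holds the orange scraper. The two purple ones, at about (125,270) and (258,342), are look-alikes. The four blue shards are on the tray and the lid is shut, with its tab at about (371,268). Next I fit poses from colour and network masks.

```bash
cat > h.py <<'E'
import numpy as np,cv2
from scipy.spatial.transform import Rotation as R
from scipy.optimize import minimize
from rig import monitor,cams,job
def rot(q): return R.from_quat([q[1],q[2],q[3],q[0]])
def shot(n):
    s=monitor.sense(); p=cams.get_image(n)
    if n=='wrist':
        T=np.eye(4);T[:3,:3]=rot(s['ee_rot']).as_matrix();T[:3,3]=s['position'];p['E']=T@np.array(p['mount'])
    else: p['E']=np.array(p['extrinsics'])
    return p
def proj(p,X):
    C=(np.asarray(X)-p['E'][:3,3])@p['E'][:3,:3]
    a=C[:,:2]/C[:,2:];a=a*(1+p['k1']*(a**2).sum(1,keepdims=True))
    return a@np.array(p['mtx'])[:2,:2].T+np.array(p['mtx'])[:2,2]
def box(x0,x1,y0,y1,z0,z1): return np.array([[x,y,z] for x in(x0,x1) for y in(y0,y1) for z in(z0,z1)],float)
def place(v,B): # v=x,y,yaw[,z]
    c,s=np.cos(v[2]),np.sin(v[2]);o=B@np.array([[c,s,0],[-s,c,0],[0,0,1]])
    return o+[v[0],v[1],v[3] if len(v)>3 else 0]
def render(p,boxes,v,S=4):
    m=np.zeros((480*S,640*S),np.uint8)
    for B in boxes:
        q=cv2.convexHull(((proj(p,place(v,B))+.5)*S*16-8).astype(np.int32)); cv2.fillConvexPoly(m,q,1,shift=4)
    return cv2.resize(m.astype(np.float32),(640,480),interpolation=cv2.INTER_AREA)
def fit(views,boxes,v0,S=4): # views: list of (pic,mask)
    def cost(v):
        c=0
        for p,m in views:
            r=render(p,boxes,v,S);m=m.astype(np.float32);c+=1-np.minimum(r,m).sum()/np.maximum(r,m).sum()
        return c/len(views)
    v0=np.array(v0,float);st=np.diag([.015,.015,.12,.015][:len(v0)])
    for k in range(3):
        r=minimize(cost,v0,method='Nelder-Mead',options=dict(initial_simplex=np.vstack([v0,v0+st/(2**k)]),xatol=1e-4,fatol=1e-5,maxiter=150));v0=r.x
    return v0,r.fun
def red(p):
    a=p['pixels'].astype(int);return (a[...,0]>90)&(a[...,1]<60)&(a[...,2]<60)
def orange(p):
    a=p['pixels'].astype(int);return (a[...,0]-a[...,2]>50)&(a[...,1]-a[...,2]>12)&(a[...,1]<.75*a[...,0])
def big(m,near=None):
    n,l,s,c=cv2.connectedComponentsWithStats(m.astype(np.uint8));return l==1+np.argmax(s[1:,4])
LID=[box(-.084,.084,-.24,-.122,.068,.073),box(-.134,-.084,-.165,-.122,.068,.073)]
STAND=[box(-.075,.075,-.025,.025,0,.047)]
HANDLE=[box(-.025,.025,-.012,.012,.04,.095)]
BLADE=[box(-.065,.065,-.004,.004,0,.04)]
def backproj(p,uv,z):
    M=np.array(p['mtx']);d=(np.asarray(uv,float)-M[:2,2])/[M[0,0],M[1,1]];a=d.copy()
    for _ in range(5):a=d/(1+p['k1']*(a**2).sum(-1,keepdims=True))
    w=np.append(a,1)@p['E'][:3,:3].T;return p['E'][:3,3]+w*(z-p['E'][2,3])/w[2]
E
python3 - <<'E'
from h import *
vs=[];ss=[]
for n in("scene","top"):
    p=shot(n);vs.append((p,big(red(p))))
    m=[d for d in cams.masks_of("stand",p)];sc=cams.masks_of("scraper",p)
    print(n,red(p).sum(),vs[-1][1].sum(),[(d['conf'],d['mask'].sum()) for d in m],[(np.round(d['box']),round(d['conf'],2)) for d in sc])
    if n=="top":
        pt=p
        print('stand',np.round(backproj(p,[186,273],.03),3))
print(np.round(backproj(pt,[377,233],.07),3))
x0=backproj(pt,[325,232],.07)
for V in([vs[1]],vs): print('sta',fit(V,LID,[x0[0],x0[1],.16]))
print(fit(vs,LID,[x0[0],x0[1],.16,0]))
for t in ("amber_bottle","clear_bottle","white_jar","tip_box"):
    d=cams.find_in(t,pt)
    if d: b=d[0]['box'];print(t,np.round(backproj(pt,[(b[0]+b[2])/2,(b[1]+b[3])/2],.08),3))
E
```

```text
scene 8344 2146 [(0.68, np.int64(632)), (0.39, np.int64(84))] [(array([375., 168., 397., 199.]), 0.87), (array([265., 189., 310., 223.]), 0.68), (array([348., 180., 383., 209.]), 0.62)]
top 5083 3585 [(0.68, np.int64(984))] [(array([ 97., 262., 152., 281.]), 0.77), (array([170., 240., 188., 296.]), 0.7), (array([238., 324., 287., 357.]), 0.56)]
stand [0.495 0.351 0.03 ]
[ 0.582 -0.117  0.07 ]
sta (array([0.57829212, 0.06128357, 0.18386923]), np.float64(0.05488014221191406))
sta (array([0.57465195, 0.06280515, 0.19681981]), np.float64(0.07059022784233093))
(array([0.57726206, 0.0617143 , 0.18656624, 0.00122049]), np.float64(0.06975215673446655))
amber_bottle [ 0.757 -0.16   0.08 ]
clear_bottle [0.745 0.004 0.08 ]
white_jar [0.659 0.383 0.08 ]
tip_box [ 0.39  -0.319  0.08 ]
```

>>> servo_tool --pt "0 0 0 0 0 -0.865" --pt "0 0 0 0 0 -0.865" --pt "0 0 0 0 0 -0.865" --pt "0 0 0 0 0 -0.865" --pt "-0.92 -0.73 0 0 0 0"

```text
time: 2.25
position: [0.2116, 0.5765, 0.2313]
ee_rot: [-0.0, -0.003, 1.0, 0.001]
force: [1.1, -0.4, 0.5]
finger_gap: 0.0851
finger_force: 0.0
```

>>> servo_tool --pt "-0.92 -0.73 0 0 0 0" --pt "-0.92 -0.73 0 0 0 0" --pt "-0.92 -0.73 0 0 0 0" --pt "-0.92 -0.73 0 0 0 0" --pt "-0.92 -0.73 0 0 0 0"

```text
time: 2.75
position: [0.3524, 0.4644, 0.2314]
ee_rot: [0.0, -0.0, 1.0, 0.0]
force: [-0.8, 0.9, 0.9]
finger_gap: 0.0854
finger_force: 0.0
```

>>> servo_tool --pt "-0.92 -0.73 0 0 0 0" --pt "-0.92 -0.73 0 0 0 0" --pt "-0.92 -0.73 0 0 0 0" --pt "-0.92 -0.73 0 0 0 0" --pt "-0.92 -0.73 0 0 0 0"

```text
time: 3.25
position: [0.4905, 0.3549, 0.2315]
ee_rot: [0.0, -0.0, 1.0, 0.0]
force: [0.4, 0.8, -0.4]
finger_gap: 0.0854
finger_force: 0.0
```

>>> servo_tool --pt "0 0 0 0 0 0" --pt "0 0 0 0 0 0"

```text
time: 3.45
position: [0.4898, 0.3554, 0.2312]
ee_rot: [-0.0, 0.001, 1.0, 0.0]
force: [-0.8, 0.8, 0.7]
finger_gap: 0.0853
finger_force: 0.0
```

```bash
python3 - <<'E'
from h import *
p=shot("wrist");s=monitor.sense();print(s['position'],s['ee_rot'],s['time'])
cv2.imwrite('pics/w1.png',p['pixels'][:,:,::-1])
for t in("scraper","stand"): print(t,[(np.round(d['box']),round(d['conf'],2),d['mask'].sum()) for d in cams.masks_of(t,p)])
o=orange(p);print(o.sum())
v=[.495,.351,0,.01]
import pickle
pickle.dump(dict(p=p,st=[d['mask'] for d in cams.masks_of("stand",p)],o=o),open('w1.pkl','wb'))
E
```

```text
[0.48911595 0.35591415 0.23122631] [-3.43607387e-04  1.16648010e-04  9.99999929e-01  9.83880839e-05] 3.5
scraper [(array([ 18.,   0., 173.,  72.]), 0.87, np.int64(3290)), (array([307., 146., 342., 292.]), 0.8, np.int64(2941)), (array([409., 207., 551., 262.]), 0.75, np.int64(3812)), (array([296., 130., 349., 299.]), 0.42, np.int64(5107))]
stand [(array([295., 135., 350., 302.]), 0.67, np.int64(5089)), (array([308., 148., 340., 292.]), 0.35, np.int64(2880))]
711
```

View pics/w1.png

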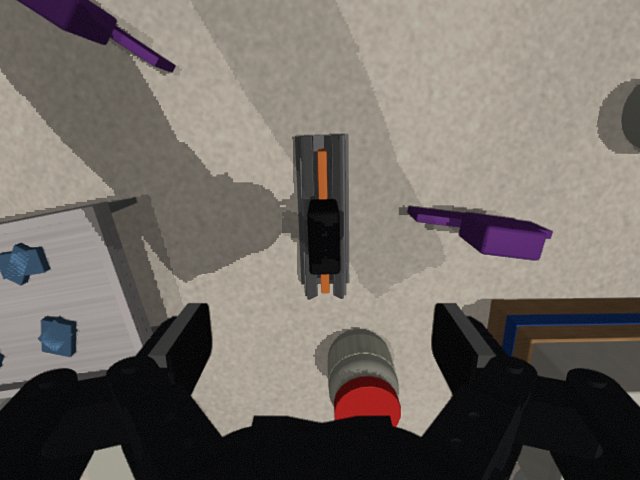

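The wrist view confirms the orange blade with the black handle in the grey stand at (323,235). The purple ones at (100,30) and (480,225) are decoys. Now I fit its pose.

```bash
python3 - <<'E'
from h import *
import pickle
D=pickle.load(open('w1.pkl','rb'));p=D['p']
g=p['pixels'].max(2);h=np.zeros((480,640),bool);h[185:285,300:348]=g[185:285,300:348]<32
h=big(cv2.morphologyEx(h.astype(np.uint8),cv2.MORPH_OPEN,np.ones((5,5))));print('handle px',h.sum(),np.argwhere(h).min(0),np.argwhere(h).max(0))
T=shot("top");S=shot("scene")
mt=cams.masks_of("stand",T)
o=D['o'].copy();o[:,:300]=0;o[:,350:]=0
u=(D['st'][0]|h|o)
print('handle',fit([(p,h)],HANDLE,[.495,.351,0,.01]),fit([(p,h)],HANDLE,[.495,.351,0.02]) )
print('all',fit([(p,u)],STAND+[b+[0,0,.01] for b in HANDLE],[.495,.351,0]))
ot=big(orange(T)&(np.abs(np.arange(640)-181)<20)&(np.abs(np.arange(480)-270)<45)[:,None])
ys,xs=np.nonzero(o);print('orange line wrist',[np.round(backproj(p,[xs[ys==r].mean(),r],.05),4) for r in(155,175,192,285)])
# two-view height of handle top centre
gt=T['pixels'].max(2);ht=np.zeros((480,640),bool);ht[250:290,165:195]=gt[250:290,165:195]<25
print('top handle',ht.sum()); ht=big(ht)
gs=S['pixels'].max(2);hs=np.zeros((480,640),bool);hs[178:204,352:378]=gs[178:204,352:378]<30;hs=big(hs);print(hs.sum())
print('3view z',fit([(p,h),(T,ht),(S,hs)],HANDLE,[.495,.351,0,.01]))
print('2view z',fit([(p,h),(T,ht)],HANDLE,[.495,.351,0,.01]))
E
```

```text
handle px 2330 [199 307] [273 339]
handle (array([ 5.03798777e-01,  3.56347273e-01,  1.22134095e-02, -4.44375537e-04]), np.float64(0.0270918607711792)) (array([0.50370456, 0.35633076, 0.01229297]), np.float64(0.028037846088409424))
all (array([ 0.49835017,  0.35551077, -0.00109906]), np.float64(0.1435675024986267))
orange line wrist [array([0.4401, 0.3547, 0.05  ]), array([0.4567, 0.3551, 0.05  ]), array([0.4713, 0.3556, 0.05  ]), array([0.5578, 0.3578, 0.05  ])]
top handle 554
193
3view z (array([0.50267822, 0.35642922, 0.03297877, 0.00556294]), np.float64(0.24878419935703278))
2view z (array([0.50256607, 0.35631408, 0.02507451, 0.00624189]), np.float64(0.1827133595943451))
```

>>> servo_tool --pt "-0.43 0 0 0 0 -0.29" --pt "0 0 1 0 0 0" --pt "0 0 1 0 0 0" --pt "0 0 1 0 0 0" --pt "0 0 1 0 0 0"

```text
time: 4.3
position: [0.502, 0.3564, 0.1105]
ee_rot: [0.0, -0.013, 1.0, 0.0]
force: [0.1, 0.0, -0.1]
finger_gap: 0.0853
finger_force: 0.0
```

>>> servo_tool --pt "0 0 0.75 0 0 0" --pt "0 0 0.75 0 0 0" --pt "0 0 0 0 0 0"

```text
time: 4.6
position: [0.499, 0.3546, 0.0628]
ee_rot: [-0.003, -0.013, 1.0, -0.002]
force: [-0.6, 0.0, 0.0]
finger_gap: 0.0855
finger_force: 0.0
```

>>> servo_tool --pt "0 0 0 0 0 0" --pt "0 0 0 0 0 0" --pt "0 0 0 0 0 0" --pt "0 0 0 0 0 0" --pt "0 0 0 0 0 0" --fingers 10

```text
time: 5.1
position: [0.5034, 0.3566, 0.0677]
ee_rot: [0.001, -0.013, 1.0, 0.001]
force: [-0.9, 1.2, 2.4]
finger_gap: 0.0236
finger_force: 59.6
```

>>> servo_tool --pt "0 0 0 0 0 0" --pt "0 0 0 0 0 0" --pt "0 0 0 0 0 0"

```text
time: 5.4
position: [0.5034, 0.3566, 0.0677]
ee_rot: [0.001, -0.013, 1.0, 0.001]
force: [-0.1, 0.6, 5.3]
finger_gap: 0.0234
finger_force: 59.7
```

```bash
python3 - <<'E'
from h import *
s=monitor.sense();print({k:np.round(v,4) for k,v in s.items() if k not in('tau','joint_velocities')})
E
```

```text
{'time': np.float64(5.4), 'joint_pos': array([ 5.115e-01,  3.876e-01, -2.400e-01,  9.405e-01,  3.000e-04,
        4.860e-01]), 'position': array([0.5034, 0.3566, 0.0677]), 'ee_rot': array([ 1.100e-03, -1.270e-02,  9.999e-01,  8.000e-04]), 'force': array([-0.0988,  0.5783,  5.345 ]), 'torque': array([ 0.1123,  0.0363, -0.0055]), 'finger_force': np.float64(59.745), 'finger_gap': np.float64(0.0234)}
```

>>> servo_tool --pt "0 0 -0.5 0 0 0" --pt "0 0 -1 0 0 0" --pt "0 0 -1 0 0 0" --pt "0 0 -1 0 0 0" --pt "0 0 -1 0 0 0"

```text
time: 5.9
position: [0.5015, 0.3553, 0.2024]
ee_rot: [-0.001, -0.013, 1.0, -0.001]
force: [0.1, 0.8, -0.8]
finger_gap: 0.0236
finger_force: 58.9
```

>>> servo_tool --pt "0 0 -0.5 0 0 -0.93" --pt "0.4 0 0 0 0 -0.93" --pt "0 -1 0 0 0 0" --pt "0 -1 0 0 0 0" --pt "0 -1 0 0 0 0"

```text
time: 6.4
position: [0.5063, 0.2651, 0.2163]
ee_rot: [-0.001, -0.094, 0.996, -0.0]
force: [0.4, 0.2, -1.4]
finger_gap: 0.0235
finger_force: 59.3
```

>>> servo_tool --pt "0 -1 0 0 0 0" --pt "0 -1 0 0 0 0" --pt "0 -1 0 0 0 0" --pt "0 -1 0 0 0 0" --pt "0 -1 0 0 0 0"

```text
time: 6.9
position: [0.5344, 0.1174, 0.2163]
ee_rot: [-0.001, -0.094, 0.996, -0.0]
force: [-0.3, 0.1, -1.8]
finger_gap: 0.0232
finger_force: 59.3
```

>>> servo_tool --pt "0 -1 0 0 0 0" --pt "0 -1 0 0 0 0" --pt "0 -1 0 0 0 0" --pt "0 -0.8 0 0 0 0" --pt "0 0 0 0 0 0"

```text
time: 7.4
position: [0.5563, 0.0041, 0.2163]
ee_rot: [-0.0, -0.092, 0.996, -0.001]
force: [0.0, -0.5, -2.0]
finger_gap: 0.0236
finger_force: 59.5
```

>>> servo_tool --pt "0 0 0 0 0 0" --pt "0 0 0 0 0 0"

```text
time: 7.6
position: [0.5558, 0.0074, 0.2162]
ee_rot: [-0.0, -0.094, 0.996, 0.0]
force: [-0.3, -0.3, -2.5]
finger_gap: 0.0234
finger_force: 59.5
```

```bash
python3 - <<'E'
from h import *
import pickle
p=shot("wrist");s=monitor.sense();print(s['position'],s['ee_rot'],s['time'],s['finger_gap'],s['force'])
cv2.imwrite('pics/w2.png',p['pixels'][:,:,::-1])
m=big(red(p));print(m.sum())
T=shot("top")
pickle.dump((p,T),open('w2.pkl','wb'))
print('wrist',fit([(p,m)],LID,[.577,.0615,.187]),fit([(p,m)],LID,[.577,.0615,.187,0]))
for t in("shard1","scraper"):print(t,[(np.round(d['box']).tolist(),round(d['conf'],2)) for d in cams.find_in(t,p)])
E
```

```text
[0.55590785 0.00763302 0.21622305] [-3.83498502e-04 -9.42202587e-02  9.95551285e-01  1.88227178e-04] 7.65 0.023135259904769924 [ 0.446792    0.42458212 -2.73028407]
31162
wrist (array([0.57799197, 0.05871892, 0.18497782]), np.float64(0.059907615184783936)) (array([ 0.57961359,  0.05512674,  0.18423256, -0.01200698]), np.float64(0.03544086217880249))
shard1 [([333.0, 189.0, 380.0, 238.0], 0.87), ([412.0, 187.0, 471.0, 236.0], 0.75), ([418.0, 273.0, 465.0, 321.0], 0.56)]
scraper [([565.0, 0.0, 634.0, 44.0], 0.95), ([283.0, 137.0, 362.0, 416.0], 0.62)]
```

View pics/w2.png

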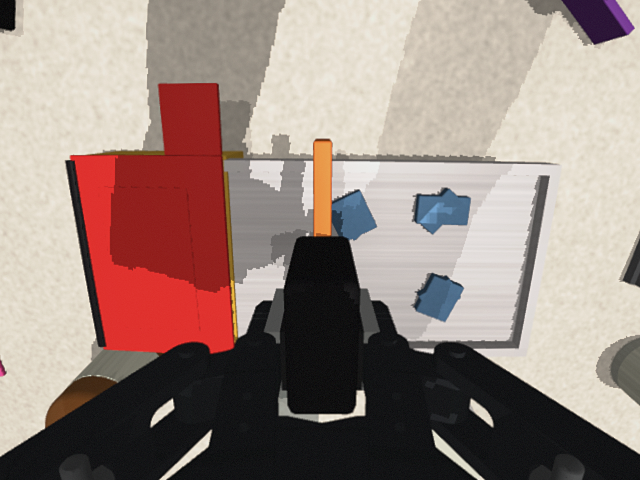

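The wrist view shows the scraper blade held at (322,190), the tab at (190,115), the lid's free edge at about x=228, and three shards visible. The fourth is hidden behind the gripper.

```bash
python3 - <<'E'
from h import *
import pickle
p,T=pickle.load(open('w2.pkl','rb'))
m=big(red(p))
import h
roi=np.zeros((480,640),np.float32);roi[:330,130:300]=1
rt=np.ones((480,640),np.float32);rt[:,400:]=0
R0=h.render
def rr(q,b,v,S=4): return R0(q,b,v,S)*(roi if q is p else rt)
h.render=rr
mt=big(red(T))
print(mt.sum())
print('w',h.fit([(p,m*roi)],LID,[.577,.0615,.187]),h.fit([(p,m*roi)],LID,[.577,.0615,.187,0]))
print('t',h.fit([(T,mt*rt)],LID,[.577,.0615,.187]))
v,_=h.fit([(p,m*roi),(T,mt*rt)],LID,[.577,.0615,.187,0]);print('both',v)
# curb inner line / tray far edge check
print(np.round(proj(p,place(v[:3],np.array([[-.134,-.165,.073],[-.134,-.122,.073],[-.084,-.122,.073],[-.073,.12,.07],[.073,.12,.07],[-.081,.128,.082],[-.084,-.24,.073]]))),1))
for d in cams.masks_of("shard1",shot("top")):
    ys,xs=np.nonzero(d['mask']);w=backproj(T,[xs.mean(),ys.mean()],.077)-[v[0],v[1],0];c,s=np.cos(v[2]),np.sin(v[2]);print('shard local',round(d['conf'],2),np.round([c*w[0]+s*w[1],-s*w[0]+c*w[1]],3))
E
```

```text
1659
w (array([0.58022646, 0.05788637, 0.17443814]), np.float64(0.012041270732879639)) (array([ 0.57945562,  0.05577857,  0.17698104, -0.00772257]), np.float64(0.009946465492248535))
t (array([ 0.51290307, -0.01846732,  0.76808759]), np.float64(0.39672529697418213))
both [ 0.58022026  0.05697968  0.17678986 -0.0036917 ]
[[154.9  83.9]
 [214.9  83.9]
 [219.  155.6]
 [537.4 174.6]
 [508.4 342.3]
 [558.6 165.9]
 [ 64.  155.2]]
```

```bash
python3 - <<'E'
from h import *
import pickle
from scipy.optimize import least_squares as L
p,T=pickle.load(open('w2.pkl','rb'))
X=np.array([[-.134,-.165,.073],[-.134,-.122,.073],[-.084,-.122,.073],[-.084,-.165,.073],[-.081,.128,.082]])
m=red(p);
for r in(100,130,145,175,200,260):print(r,np.nonzero(m[r,:300])[0][[0,-1]],end=' ')
for c in(170,190,210):print(c,np.nonzero(m[:,c])[0][0],end=' ')
print([np.nonzero(m[:,c])[0][0] for c in(90,120,150,222)])
U=np.array([[159.5,84],[218,83.5],[221.5,155.5],[163,155.5],[558,165.5]])
for k in(3,4):
    r=L(lambda v:(proj(p,place(v,X))-U).ravel(),[.578,.06,.18,0][:k]);print(np.round(r.x,4),np.round(r.fun.reshape(-1,2),1).tolist())
T0=dict(shot("top"));T0['pixels']=cv2.imread('pics/top0.png')[:,:,::-1];mt=big(red(T0))
print('t0',fit([(T0,mt)],LID,[.577,.0615,.187]))
LR=[box(-.084,.084,-.237,-.122,.068,.073),LID[1]]
print('t0 strip',fit([(T0,mt)],LR,[.577,.0615,.187]))
E
```

```text
100 [160 217] 130 [163 220] 145 [164 221] 175 [ 77 223] 200 [ 81 224] 260 [ 91 228] 170 84 190 83 210 83 [np.int64(155), np.int64(155), np.int64(155), np.int64(152)]
[0.5801 0.0585 0.175 ] [[-2.2, -0.3], [-0.7, 0.3], [-0.4, 0.1], [0.8, -0.4], [2.6, 0.9]]
[ 0.58    0.0581  0.1757 -0.0025] [[-1.3, 0.0], [-0.3, 0.6], [-0.0, -0.3], [1.6, -0.7], [0.1, 0.3]]
t0 (array([0.57824809, 0.06122469, 0.18406137]), np.float64(0.05512666702270508))
t0 strip (array([0.57834215, 0.06129   , 0.18340695]), np.float64(0.03490549325942993))
```

>>> servo_tool --pt "0.92 -0.467 0 0 0 0.1" --pt "0.92 -0.467 0 0 0 0" --pt "0.92 -0.467 0 0 0 0" --pt "0.92 -0.467 0 0 0 0" --pt "0.92 -0.467 0 0 0 0"

```text
time: 8.45
position: [0.4324, -0.0873, 0.2164]
ee_rot: [0.0, -0.09, 0.996, -0.0]
force: [0.4, -1.4, -1.5]
finger_gap: 0.0231
finger_force: 59.5
```

>>> servo_tool --pt "0.92 -0.467 0 0 0 0" --pt "0.92 -0.467 0 0 0 0" --pt "0 0 0.94 0 0 0" --pt "0 0 0.94 0 0 0" --pt "0 0 0.94 0 0 0"

```text
time: 8.95
position: [0.3842, -0.1247, 0.1314]
ee_rot: [0.001, -0.089, 0.996, -0.001]
force: [1.0, 0.4, -3.3]
finger_gap: 0.0231
finger_force: 59.6
```

>>> servo_tool --pt "0 0 0.94 0 0 0" --pt "0 0 0.94 0 0 0" --pt "0 0 0 0 0 0" --pt "0 0 0 0 0 0"

```text
time: 9.35
position: [0.3838, -0.1241, 0.0755]
ee_rot: [-0.0, -0.09, 0.996, 0.0]
force: [0.3, -0.3, -1.1]
finger_gap: 0.0234
finger_force: 59.4
```

```bash
cat >> h.py <<'E'
V=np.array([.579,.0595,.178])
def loc(X,v=None):
    v=V if v is None else v
    c,s=np.cos(v[2]),np.sin(v[2]);w=np.asarray(X)-[v[0],v[1],0];return np.array([c*w[0]+s*w[1],-s*w[0]+c*w[1],w[2]])
def st():
    s=monitor.sense();x=rot(s['ee_rot']).as_matrix();print('t',round(s['time'],2),'loc',np.round(loc(s['position']),4),'yaw',round(np.arctan2(-x[1,0],-x[0,0]),4),'tilt',np.round(x[:2,2],4),'F',np.round(s['force'],1),'T',np.round(s['torque'],2),'gap',round(s['finger_gap'],4),'w',np.round(s['position'],4))
E
python3 - <<'E'
from h import *
st()
p=shot("wrist");a=p['pixels'];cv2.imwrite('pics/w3.png',a[:,:,::-1])
m=big(red(p));print(m.sum(),np.round(proj(p,place(V,np.array([[-.134,-.165,.073],[-.134,-.122,.073],[-.084,-.122,.073]]))),1))
E
```

```text
t 9.35 loc [-0.2247 -0.1461  0.0755] yaw 0.1793 tilt [-0.0009  0.0005] F [ 0.3 -0.3 -1.1] T [-0.   -0.03  0.02] gap 0.0234 w [ 0.3838 -0.1241  0.0755]
10 [[284.9 470.5]
 [371.6 470.5]
 [367.3 540.1]]
```

View pics/w3.png

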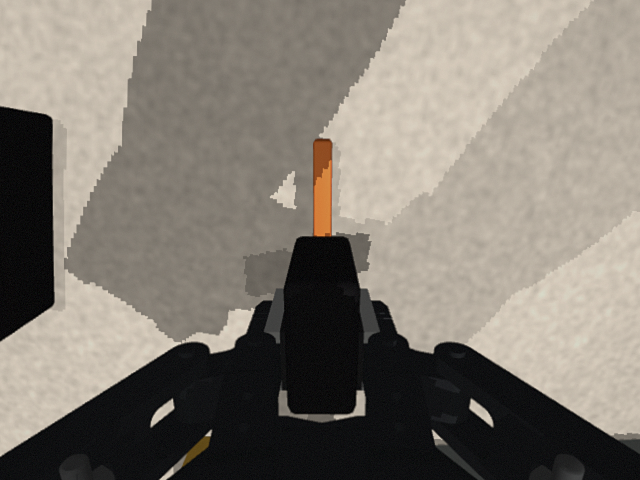

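>>> servo_tool --pt "-0.67 0 0 0 0 0" --pt "-0.67 0 0 0 0 0" --pt "-0.66 0 0 0 0 0" --pt "0 0 -0.2 0 0 0" --pt "0 0 0 0 0 0"

```text
time: 9.9
position: [0.4449, -0.1143, 0.0836]
ee_rot: [0.002, -0.09, 0.996, -0.001]
force: [-0.2, -0.4, -1.4]
finger_gap: 0.0234
finger_force: 59.4
```

```bash
python3 - <<'E'
from h import *
st()
p=shot("scene");cv2.imwrite('pics/s1.png',cv2.resize(p['pixels'][150:350,220:460,::-1],(720,600),interpolation=cv2.INTER_CUBIC))
E
```

```text
t 9.9 loc [-0.1628 -0.1473  0.0836] yaw 0.1798 tilt [ 0.0034 -0.0018] F [-0.2 -0.4 -1.4] T [-0.04  0.01 -0.01] gap 0.0234 w [ 0.4449 -0.1143  0.0836]
```

View pics/s1.png

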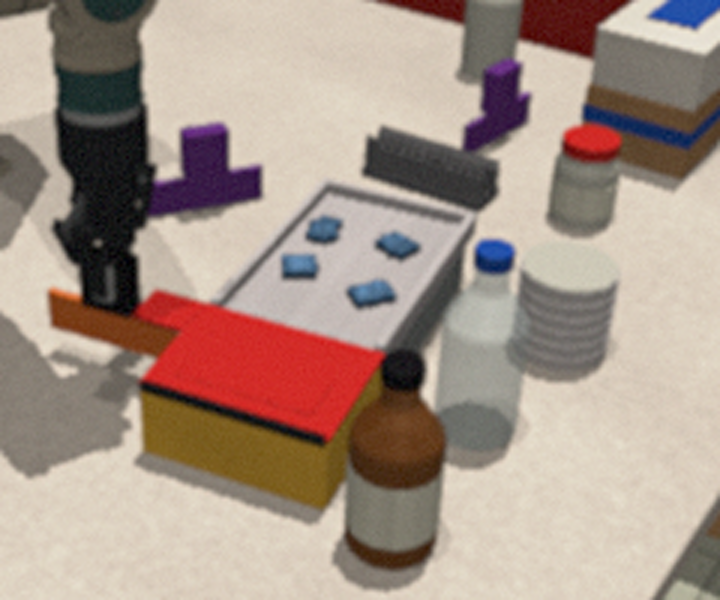

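The blade's end is under the tab at about (150,315) in the crop, with the handle and fingers clear of it. Next comes the lift along the arc.

>>> servo_tool --pt "0 0 -0.13 0 0 0" --pt "0 -0.04 -0.39 0 0 0" --pt "0 -0.04 -0.39 0 0 0" --pt "0 -0.14 -0.37 0 0 0" --pt "0 -0.14 -0.37 0 0 0"

```text
time: 10.45
position: [0.4439, -0.1242, 0.1314]
ee_rot: [-0.001, -0.089, 0.996, 0.0]
force: [-0.8, 0.4, -4.3]
finger_gap: 0.0231
finger_force: 59.4
```

```bash
python3 - <<'E'
from h import *
st()
E
```

```text
t 10.45 loc [-0.1655 -0.1569  0.1314] yaw 0.1791 tilt [-0.0017  0.0005] F [-0.8  0.4 -4.3] T [0.07 0.44 0.03] gap 0.0231 w [ 0.4439 -0.1242  0.1314]
```

>>> servo_tool --pt "0 -0.235 -0.32 0 0 0" --pt "0 -0.235 -0.32 0 0 0" --pt "0 -0.31 -0.25 0 0 0" --pt "0 -0.31 -0.25 0 0 0" --pt "0 0 0 0 0 0"

```text
time: 10.95
position: [0.4528, -0.1588, 0.1668]
ee_rot: [0.002, -0.089, 0.996, -0.002]
force: [0.5, -0.4, -2.1]
finger_gap: 0.0236
finger_force: 59.9
```

```bash
python3 - <<'E'
from h import *
st()
p=shot("scene");cv2.imwrite('pics/s2.png',cv2.resize(p['pixels'][150:350,220:460,::-1],(720,600),interpolation=cv2.INTER_CUBIC))
E
```

```text
t 10.95 loc [-0.1628 -0.1925  0.1668] yaw 0.1773 tilt [ 0.004  -0.0029] F [ 0.5 -0.4 -2.1] T [ 0.   -0.01 -0.01] gap 0.0236 w [ 0.4528 -0.1588  0.1668]
```

View pics/s2.png

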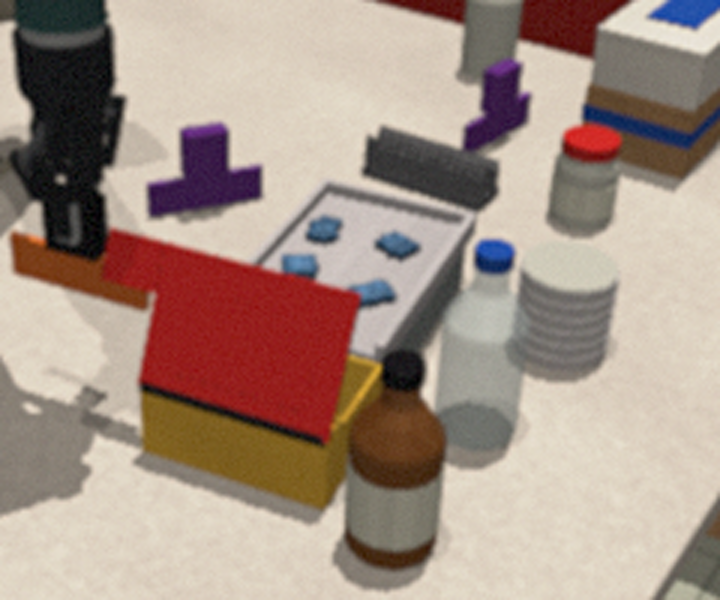

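The lid is at roughly 55–60° and the blade is still bearing on the tab at (140,290).

>>> servo_tool --pt "0 -0.36 -0.16 0 0 0" --pt "0 -0.36 -0.16 0 0 0" --pt "0 -0.38 -0.07 0 0 0" --pt "0 -0.38 -0.05 0 0 0" --pt "0 -0.14 0 0 0 0"

```text
time: 11.5
position: [0.4597, -0.2056, 0.1783]
ee_rot: [0.0, -0.089, 0.996, -0.0]
force: [-0.4, 2.7, -0.9]
finger_gap: 0.0232
finger_force: 59.8
```

>>> servo_tool --pt "0 0 0 0 0 0" --pt "0 0 0 0 0 0"

```text
time: 11.7
position: [0.4598, -0.2051, 0.1785]
ee_rot: [0.0, -0.089, 0.996, -0.001]
force: [-0.9, 0.4, -1.7]
finger_gap: 0.0232
finger_force: 59.9
```

```bash
cat >> h.py <<'E'
def lidang(p,y0=-.118):
    # fit lid angle from red mask in a static view
    m=red(p);H=np.array([0,-.24,.07]);best=[]
    rr=cv2.dilate(render(p,[box(-.14,.09,-.30,-.12,.066,.19)],V,1).astype(np.uint8),np.ones((5,5)))>0
    m=m&rr
    for a in np.arange(0,1.76,.025):
        c,s=np.cos(a),np.sin(a);M=np.array([[1,0,0],[0,c,s],[0,-s,c]])
        bs=[(b-H)@M+H for b in LID];r=render(p,bs,V,2);best.append((np.minimum(r,m).sum()/np.maximum(r,m).sum(),round(a,3)))
    return sorted(best)[::-1][:3]
E
python3 - <<'E'
from h import *
st()
for n in("scene","top"):print(n,lidang(shot(n)))
E
```

```text
t 11.7 loc [-0.1641 -0.2394  0.1785] yaw 0.1783 tilt [ 0.0007 -0.0017] F [-0.9  0.4 -1.7] T [ 0.04  0.01 -0.01] gap 0.0232 w [ 0.4598 -0.2051  0.1785]
scene [(np.float32(0.8692731), np.float64(1.725)), (np.float32(0.8601988), np.float64(1.7)), (np.float32(0.84141326), np.float64(1.75))]
top [(np.float32(0.12263833), np.float64(1.65)), (np.float32(0.113866076), np.float64(1.675)), (np.float32(0.10497564), np.float64(1.7))]
```

>>> servo_tool --pt "0 0.5 0 0 0 0" --pt "0 1 0 0 0 0" --pt "0 0 -0.65 0 0 0" --pt "0 0 -0.65 0 0 0" --pt "-0.547 0.97 0 0 0 0"

```text
time: 12.3
position: [0.4639, -0.13, 0.2203]
ee_rot: [0.003, -0.088, 0.996, -0.002]
force: [0.8, -0.6, -1.5]
finger_gap: 0.0231
finger_force: 60.1
```

>>> servo_tool --pt "-0.547 0.97 0 0 0 0" --pt "-0.547 0.97 0 0 0 0" --pt "-0.547 0.97 0 0 0 0" --pt "-0.547 0.97 0 0 0 0" --pt "-0.547 0.97 0 0 0 0"

```text
time: 12.8
position: [0.5168, 0.0317, 0.2174]
ee_rot: [0.0, -0.09, 0.996, -0.0]
force: [0.9, -0.7, -1.9]
finger_gap: 0.0236
finger_force: 60.0
```

>>> servo_tool --pt "-0.547 0.97 0 0 0 0" --pt "-0.547 0.97 0 0 0 0" --pt "-0.547 0.97 0 0 0 0" --pt "-0.547 0.97 0 0 0 0" --pt "0 0 0 0 0 0"

```text
time: 13.3
position: [0.5615, 0.1598, 0.2173]
ee_rot: [0.001, -0.092, 0.996, 0.001]
force: [-0.9, -0.3, -2.2]
finger_gap: 0.0235
finger_force: 60.2
```

```bash
python3 - <<'E'
from h import *
st()
p=shot("wrist");cv2.imwrite('pics/w4.png',p['pixels'][:,:,::-1])
print(lidang(shot("scene"))[0])
E
```

```text
t 13.3 loc [0.0005 0.1019 0.2173] yaw 0.1839 tilt [0.0013 0.0018] F [-0.9 -0.3 -2.2] T [-0.02  0.05  0.  ] gap 0.0235 w [0.5615 0.1598 0.2173]
(np.float32(0.9027299), np.float64(1.7))
```

View pics/w4.png

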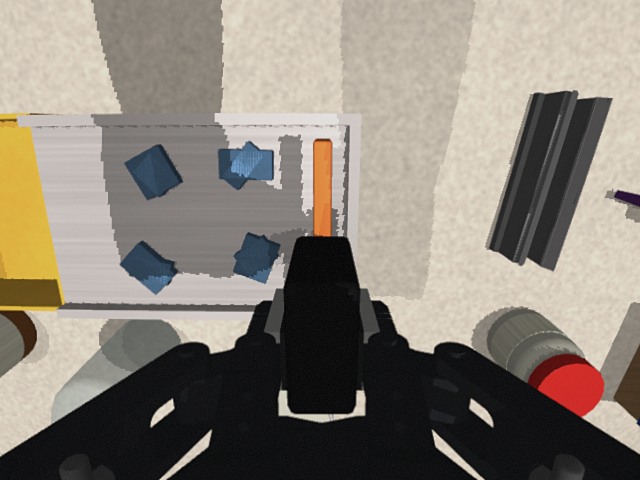

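All four shards at (153,172), (246,163), (149,267), (257,257) lie on the box side of the blade at (322,190). The lid is open.

```bash
python3 - <<'E'
from h import *
p=shot("wrist")
a=p['pixels'].astype(int).sum(2)
print('col200',[(r,a[r,200]) for r in range(108,134,2)]);print([(r,a[r,200]) for r in range(296,324,2)])
print('row200',[(c,a[200,c]) for c in range(334,370,3)])
for uv,z in(((200,124),.082),((200,127),.07),((200,305),.07),((200,318),.082),((200,114),.082),((348,200),.082),((361,200),.082)):print(uv,np.round(loc(backproj(p,uv,z)),4))
E
```

```text
col200 [(108, np.int64(379)), (110, np.int64(388)), (112, np.int64(385)), (114, np.int64(381)), (116, np.int64(387)), (118, np.int64(405)), (120, np.int64(401)), (122, np.int64(400)), (124, np.int64(399)), (126, np.int64(406)), (128, np.int64(356)), (130, np.int64(387)), (132, np.int64(387))]
[(296, np.int64(565)), (298, np.int64(561)), (300, np.int64(572)), (302, np.int64(589)), (304, np.int64(571)), (306, np.int64(568)), (308, np.int64(252)), (310, np.int64(249)), (312, np.int64(244)), (314, np.int64(514)), (316, np.int64(614)), (318, np.int64(604)), (320, np.int64(602)), (322, np.int64(607))]
row200 [(334, np.int64(575)), (337, np.int64(572)), (340, np.int64(572)), (343, np.int64(578)), (346, np.int64(559)), (349, np.int64(308)), (352, np.int64(520)), (355, np.int64(588)), (358, np.int64(590)), (361, np.int64(594)), (364, np.int64(524)), (367, np.int64(539))]
(200, 124) [-0.0757  0.012   0.082 ]
(200, 127) [-0.0737  0.0081  0.07  ]
(200, 305) [ 0.0707 -0.0044  0.07  ]
(200, 318) [ 0.0765 -0.0013  0.082 ]
(200, 114) [-0.0825  0.0125  0.082 ]
(348, 200) [-0.0216  0.1176  0.082 ]
(361, 200) [-0.0217  0.1273  0.082 ]
```

>>> servo_tool --pt "0 0 0.9 0 0 0" --pt "0 0 0.9 0 0 0" --pt "0 0 0.6 0 0 0" --pt "0 0 0.3 0 0 0" --pt "0 0 0 0 0 0"

```text
time: 13.95
position: [0.5594, 0.1546, 0.1349]
ee_rot: [-0.002, -0.089, 0.996, -0.0]
force: [0.4, -0.4, -1.2]
finger_gap: 0.0228
finger_force: 60.2
```

>>> servo_tool --pt "0 0 0.1 0 0 0" --pt "0 0 0.1 0 0 0" --pt "0 0 0 0 0 0"

```text
time: 14.25
position: [0.5615, 0.1556, 0.1308]
ee_rot: [0.001, -0.089, 0.996, 0.0]
force: [0.1, -0.2, -2.9]
finger_gap: 0.0236
finger_force: 60.2
```

>>> servo_tool --pt "0 0 0.035 0 0 0" --pt "0 0 0 0 0 0"

```text
time: 14.45
position: [0.5613, 0.1557, 0.1294]
ee_rot: [0.0, -0.089, 0.996, 0.0]
force: [-0.3, -0.7, -2.2]
finger_gap: 0.0234
finger_force: 60.2
```

>>> servo_tool --pt "0 0 0.035 0 0 0" --pt "0 0 0 0 0 0"

```text
time: 14.65
position: [0.561, 0.1557, 0.1281]
ee_rot: [-0.0, -0.089, 0.996, -0.0]
force: [-1.2, -0.4, -0.9]
finger_gap: 0.0235
finger_force: 60.2
```

>>> servo_tool --pt "0 0 0.03 0 0 0" --pt "0 0 0 0 0 0" --pt "0 0 0 0 0 0"

```text
time: 14.95
position: [0.5611, 0.1557, 0.1278]
ee_rot: [0.0, -0.089, 0.996, 0.0]
force: [-2.3, 0.2, 3.9]
finger_gap: 0.0233
finger_force: 60.8
```

>>> servo_tool --pt "0 0 0.03 0 0 0" --pt "0 0 0 0 0 0" --pt "0 0 0 0 0 0"

```text
time: 15.25
position: [0.5611, 0.1557, 0.1277]
ee_rot: [0.0, -0.089, 0.996, 0.0]
force: [-4.5, -0.9, 7.9]
finger_gap: 0.0237
finger_force: 61.6
```

>>> servo_tool --pt "0 0 -0.05 0 0 0" --pt "0 -0.4 0 0 0 0" --pt "0 -0.4 0 0 0 0" --pt "0 -0.4 0 0 0 0" --pt "0 -0.4 0 0 0 0"

```text
time: 15.75
position: [0.57, 0.1071, 0.1277]
ee_rot: [0.0, -0.089, 0.996, 0.0]
force: [-0.4, 1.0, 0.1]
finger_gap: 0.0233
finger_force: 60.4
```

>>> servo_tool --pt "0 -0.4 0 0 0 0" --pt "0 -0.4 0 0 0 0" --pt "0 -0.4 0 0 0 0" --pt "0 -0.4 0 0 0 0" --pt "0 -0.4 0 0 0 0"

```text
time: 16.25
position: [0.5804, 0.0484, 0.1277]
ee_rot: [-0.0, -0.089, 0.996, 0.0]
force: [-0.6, 0.9, 1.1]
finger_gap: 0.0233
finger_force: 60.3
```

```bash
python3 - <<'E'
from h import *
st()
p=shot("wrist");cv2.imwrite('pics/w5.png',p['pixels'][:,:,::-1])
print([(np.round(d['box']).tolist(),round(d['conf'],2)) for d in cams.find_in("shard1",p)])
p=shot("scene")
print([(np.round(d['box']).tolist(),round(d['conf'],2)) for d in cams.find_in("shard1",p)])
E
```

```text
t 16.25 loc [-0.0006 -0.0112  0.1277] yaw 0.179 tilt [-0.0002  0.0001] F [-0.6  0.9  1.1] T [ 0.39 -0.09  0.  ] gap 0.0233 w [0.5804 0.0484 0.1277]
[([191.0, 287.0, 251.0, 350.0], 0.87), ([177.0, 144.0, 240.0, 213.0], 0.79), ([233.0, 150.0, 313.0, 222.0], 0.62)]
[([304.0, 241.0, 318.0, 255.0], 0.66), ([338.0, 245.0, 352.0, 254.0], 0.49), ([366.0, 232.0, 395.0, 298.0], 0.32)]
```

View pics/w5.png

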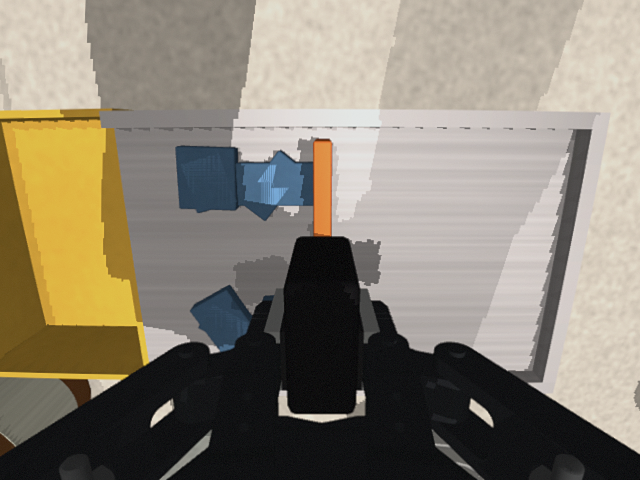

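The shards at (207,180), (277,185) and (222,318) ride ahead of the blade at (322,190), and nothing is left behind it. I continue over the open edge.

>>> servo_tool --pt "0 -0.4 0 0 0 0" --pt "0 -0.4 0 0 0 0" --pt "0 -0.4 0 0 0 0" --pt "0 -0.4 0 0 0 0" --pt "0 -0.4 0 0 0 0"

```text
time: 16.95
position: [0.5911, -0.0108, 0.1278]
ee_rot: [-0.0, -0.089, 0.996, 0.0]
force: [-0.1, 1.5, -0.6]
finger_gap: 0.0234
finger_force: 60.4
```

>>> servo_tool --pt "0 -0.4 0 0 0 0" --pt "0 -0.4 0 0 0 0" --pt "0 -0.4 0 0 0 0" --pt "0 -0.4 0 0 0 0" --pt "0 -0.4 0 0 0 0"

```text
time: 17.45
position: [0.6017, -0.07, 0.1276]
ee_rot: [-0.0, -0.089, 0.996, -0.0]
force: [0.2, -0.3, -1.0]
finger_gap: 0.0233
finger_force: 60.2
```

>>> servo_tool --pt "0 -0.3 0 0 0 0" --pt "0 -0.2 0 0 0 0" --pt "0 0 0 0 0 0" --pt "0 0 0 0 0 0"

```text
time: 17.85
position: [0.6041, -0.0834, 0.1276]
ee_rot: [-0.0, -0.089, 0.996, 0.0]
force: [0.5, -0.2, -1.3]
finger_gap: 0.0234
finger_force: 60.2
```

```bash
python3 - <<'E'
from h import *
st()
E
```

```text
t 17.85 loc [-0.0006 -0.1451  0.1276] yaw 0.179 tilt [-0.0005  0.0003] F [ 0.5 -0.2 -1.3] T [-0.   -0.03  0.01] gap 0.0234 w [ 0.6041 -0.0834  0.1276]
```

>>> servo_tool --pt "0 0 -0.95 0 0 0" --pt "0 0 -0.95 0 0 0" --pt "0 0 -0.95 0 0 0" --pt "0 0 -0.95 0 0 0" --pt "0 0 -0.95 0 0 0"

```text
time: 18.35
position: [0.6039, -0.0827, 0.2714]
ee_rot: [-0.0, -0.09, 0.996, 0.0]
force: [-0.0, 0.1, -1.1]
finger_gap: 0.0232
finger_force: 60.0
```

>>> servo_tool --pt "0.5 0 0 0 0 0" --pt "0.5 0 0 0 0 0" --pt "0 0 0 0 0 0" --pt "0 0 0 0 0 0"

```text
time: 18.75
position: [0.5748, -0.0884, 0.2703]
ee_rot: [0.0, -0.09, 0.996, 0.0]
force: [-0.4, -0.9, -1.4]
finger_gap: 0.0231
finger_force: 60.3
```

```bash
python3 - <<'E'
from h import *
st()
p=shot("wrist");cv2.imwrite('pics/w6.png',p['pixels'][:,:,::-1])
print([(np.round(d['box']).tolist(),round(d['conf'],2)) for d in cams.find_in("shard1",p)])
print(np.round(proj(p,place(V,np.array([[-.079,-.126,.066],[-.079,-.236,.066],[.079,-.126,.066],[-.079,-.126,.004],[-.084,-.25,.187]])))))
p=shot("scene");print(lidang(p)[0])
E
```

```text
t 18.75 loc [-0.0303 -0.1448  0.2703] yaw 0.1795 tilt [0.0004 0.0002] F [-0.4 -0.9 -1.4] T [-0.02 -0.   -0.04] gap 0.0231 w [ 0.5748 -0.0884  0.2703]
[([276.0, 155.0, 313.0, 194.0], 0.76), ([311.0, 164.0, 337.0, 195.0], 0.73)]
[[344. 154.]
 [221. 154.]
 [341. 313.]
 [340. 150.]
 [145. 160.]]
(np.float32(0.87686473), np.float64(1.7))
```

View pics/w6.png

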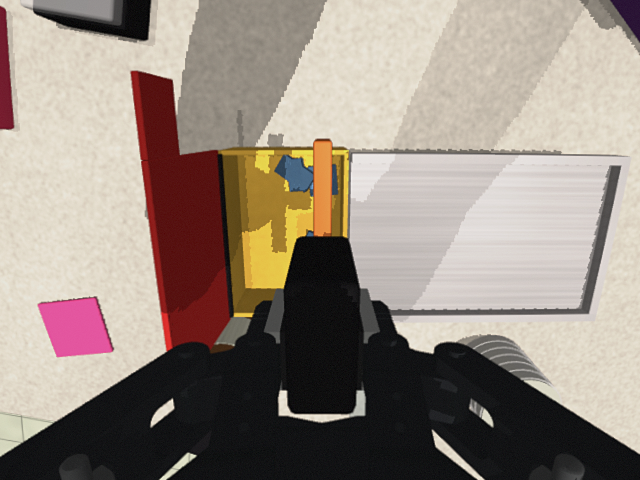

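The tray is empty and the shards lie in the box at (295,173), (325,182) and (312,233), with the fourth under the handle. The lid at (185,230) stands open. Next I go behind the lid to push it shut.

>>> servo_tool --pt "0.2 -0.86 0 0 0 0" --pt "0.2 -0.86 0 0 0 0" --pt "0.2 -0.86 0 0 0 0" --pt "0.2 -0.86 0 0 0 0" --pt "0.2 -0.86 0 0 0 0"

```text
time: 19.4
position: [0.5686, -0.2221, 0.2699]
ee_rot: [-0.0, -0.09, 0.996, 0.0]
force: [0.1, -0.5, -1.6]
finger_gap: 0.0231
finger_force: 60.1
```

>>> servo_tool --pt "0 -0.86 0 0 0 0" --pt "0 0 0 0 0 0" --pt "0 0 0.88 0 0 0" --pt "0 0 0.88 0 0 0" --pt "0 0 0 0 0 0"

```text
time: 19.9
position: [0.5703, -0.2444, 0.2128]
ee_rot: [-0.004, -0.09, 0.996, 0.003]
force: [-0.5, 0.0, -1.4]
finger_gap: 0.0233
finger_force: 60.0
```

```bash
python3 - <<'E'
from h import *
st()
E
```

```text
t 19.9 loc [-0.0624 -0.2975  0.2128] yaw 0.1795 tilt [-0.0079  0.0048] F [-0.5  0.  -1.4] T [0.1  0.05 0.03] gap 0.0233 w [ 0.5703 -0.2444  0.2128]
```

>>> servo_tool --pt "0 0.44 0 0 0 0" --pt "0 0.44 0 0 0 0" --pt "0 0.44 0 0 0 0" --pt "0 0.44 0 0 0 0" --pt "0 0.39 0.04 0 0 0"

```text
time: 20.4
position: [0.5622, -0.1826, 0.218]
ee_rot: [0.001, -0.09, 0.996, -0.002]
force: [0.3, -2.7, -0.7]
finger_gap: 0.0233
finger_force: 60.5
```

>>> servo_tool --pt "0 0.39 0.04 0 0 0" --pt "0 0.37 0.14 0 0 0" --pt "0 0.37 0.14 0 0 0" --pt "0 0 0 0 0 0"

```text
time: 20.8
position: [0.5541, -0.1475, 0.2055]
ee_rot: [-0.001, -0.09, 0.996, 0.001]
force: [-0.9, 0.4, -3.4]
finger_gap: 0.0233
finger_force: 60.1
```

```bash
python3 - <<'E'
from h import *
st();print(lidang(shot("scene")))
E
```

```text
t 20.8 loc [-0.0612 -0.1993  0.2055] yaw 0.1805 tilt [-0.0025  0.0024] F [-0.9  0.4 -3.4] T [-0.02  0.03  0.04] gap 0.0233 w [ 0.5541 -0.1475  0.2055]
[(np.float32(0.8127821), np.float64(1.15)), (np.float32(0.8121894), np.float64(0.95)), (np.float32(0.81158376), np.float64(1.175))]
```

>>> servo_tool --pt "0 0.32 0.23 0 0 0" --pt "0 0.32 0.23 0 0 0" --pt "0 0.25 0.3 0 0 0" --pt "0 0.25 0.3 0 0 0" --pt "0 0.16 0.36 0 0 0"

```text
time: 21.35
position: [0.5481, -0.1101, 0.1633]
ee_rot: [-0.0, -0.09, 0.996, 0.001]
force: [-0.1, -0.5, 0.2]
finger_gap: 0.0234
finger_force: 60.4
```

>>> servo_tool --pt "0 0.16 0.36 0 0 0" --pt "0 0.06 0.36 0 0 0" --pt "0 0.06 0.32 0 0 0" --pt "0 0 0 0 0 0" --pt "0 0 0 0 0 0"

```text
time: 21.85
position: [0.5461, -0.1029, 0.1322]
ee_rot: [-0.001, -0.089, 0.996, 0.0]
force: [-0.8, 0.4, -1.3]
finger_gap: 0.0234
finger_force: 60.2
```

```bash
python3 - <<'E'
from h import *
st();print(lidang(shot("scene")))
E
```

```text
t 21.85 loc [-0.0611 -0.154   0.1322] yaw 0.179 tilt [-0.002   0.0005] F [-0.8  0.4 -1.3] T [ 0.01 -0.   -0.04] gap 0.0234 w [ 0.5461 -0.1029  0.1322]
[(np.float32(0.7900091), np.float64(0.0)), (np.float32(0.788454), np.float64(0.05)), (np.float32(0.78840435), np.float64(0.025))]
```

>>> servo_tool --pt "0 0 0.04 0 0 0" --pt "0 0 0.04 0 0 0" --pt "0 0 0.03 0 0 0" --pt "0 0 0 0 0 0" --pt "0 0 0 0 0 0"

```text
time: 22.4
position: [0.5469, -0.1032, 0.1307]
ee_rot: [0.0, -0.089, 0.996, -0.0]
force: [-3.0, 0.8, 5.5]
finger_gap: 0.0233
finger_force: 61.1
```

>>> servo_tool --pt "0 0 0.04 0 0 0" --pt "0 0 0 0 0 0" --pt "0 0 0 0 0 0"

```text
time: 22.7
position: [0.5469, -0.1032, 0.1305]
ee_rot: [0.0, -0.089, 0.996, -0.0]
force: [-6.2, 0.9, 10.8]
finger_gap: 0.0235
finger_force: 62.0
```

>>> servo_tool --pt "0 0 -0.4 0 0 0" --pt "0 0 -0.8 0 0 0" --pt "0 0 -0.8 0 0 0" --pt "0 0 -0.8 0 0 0" --pt "0 0 -0.7 0 0 0"

```text
time: 23.2
position: [0.5473, -0.1031, 0.2348]
ee_rot: [0.001, -0.089, 0.996, -0.0]
force: [0.4, -0.1, -1.2]
finger_gap: 0.0233
finger_force: 60.1
```

>>> servo_tool --pt "-0.082 0.958 0 0 0 0" --pt "-0.082 0.958 0 0 0 0" --pt "-0.082 0.958 0 0 0 0" --pt "-0.082 0.958 0 0 0 0" --pt "-0.082 0.958 0 0 0 0"

```text
time: 23.7
position: [0.5334, 0.0417, 0.2335]
ee_rot: [0.0, -0.089, 0.996, 0.0]
force: [1.0, 1.2, -2.3]
finger_gap: 0.0236
finger_force: 60.1
```

>>> servo_tool --pt "-0.082 0.958 0 0 0 0" --pt "-0.082 0.958 0 0 0 0" --pt "-0.082 0.958 0 0 0 0" --pt "-0.082 0.958 0 0 0 0" --pt "-0.082 0.958 0 0 0 0"

```text
time: 24.2
position: [0.5199, 0.1854, 0.2335]
ee_rot: [0.0, -0.089, 0.996, 0.0]
force: [0.5, -0.1, -1.0]
finger_gap: 0.0235
finger_force: 60.1
```

>>> servo_tool --pt "-0.082 0.958 0 0 0 0" --pt "-0.082 0.958 0 0 0 0" --pt "-0.082 0.958 0 0 0 0" --pt "-0.082 0.958 0 0 0 0" --pt "-0.082 0.958 0 0 0 0"

```text
time: 24.7
position: [0.5063, 0.329, 0.2334]
ee_rot: [0.0, -0.089, 0.996, 0.0]
force: [0.1, 0.6, -1.8]
finger_gap: 0.0231
finger_force: 60.1
```

>>> servo_tool --pt "-0.082 0.958 0 0 0 0" --pt "0 0 0 0 0 0.88" --pt "0 0 0 0 0 0.88" --pt "0 0 0 0 0 0" --pt "0 0 0 0 0 0"

```text
time: 25.2
position: [0.5038, 0.3565, 0.2333]
ee_rot: [-0.0, -0.013, 1.0, 0.0]
force: [-0.5, -0.5, -1.1]
finger_gap: 0.0235
finger_force: 60.2
```

```bash
python3 - <<'E'
from h import *
st();print(lidang(shot("scene")),lidang(shot("top")))
p=shot("wrist");cv2.imwrite('pics/w7.png',p['pixels'][:,:,::-1])
o=orange(p);ys,xs=np.nonzero(big(o));print('blade px',xs.mean(),ys.min())
p0=None
s=cams.masks_of("stand",p);print([(np.round(d['box']),d['conf']) for d in s])
for row in (150,170,190):
    print(row,p['pixels'][row,280:365:2].astype(int).sum(1).tolist())
E
```

```text
t 25.2 loc [-0.0214  0.3056  0.2333] yaw 0.027 tilt [-0.0001  0.    ] F [-0.5 -0.5 -1.1] T [-0.02 -0.01  0.03] gap 0.0235 w [0.5038 0.3565 0.2333]
[(np.float32(0.84752184), np.float64(0.0)), (np.float32(0.82170224), np.float64(0.025)), (np.float32(0.79882485), np.float64(0.05))] [(np.float32(0.92309684), np.float64(0.0)), (np.float32(0.91766226), np.float64(0.025)), (np.float32(0.91123), np.float64(0.05))]
blade px 322.0178378378378 139
[(array([298., 118., 350., 239.]), 0.69)]
150 [394, 391, 395, 408, 627, 539, 562, 337, 284, 161, 218, 191, 219, 227, 231, 226, 224, 319, 390, 391, 401, 403, 402, 402, 412, 387, 166, 197, 194, 195, 201, 245, 347, 298, 374, 540, 543, 545, 553, 545, 528, 521, 529]
170 [387, 395, 390, 408, 605, 606, 608, 380, 395, 208, 198, 178, 218, 234, 233, 228, 224, 314, 392, 389, 394, 393, 402, 406, 412, 366, 188, 195, 197, 194, 217, 254, 348, 345, 402, 559, 536, 525, 519, 520, 522, 539, 532]
190 [375, 373, 378, 387, 414, 613, 613, 610, 372, 203, 204, 222, 249, 240, 229, 228, 223, 308, 385, 383, 386, 391, 395, 398, 402, 347, 241, 194, 192, 194, 222, 265, 312, 339, 411, 536, 531, 522, 520, 522, 530, 534, 521]
```

>>> servo_tool --pt "0 0 0.9 0 0 0" --pt "0 0 0.9 0 0 0" --pt "0 0 0.9 0 0 0" --pt "0 0 0.9 0 0 0" --pt "0 0 0.3 0 0 0"

```text
time: 25.9
position: [0.5016, 0.355, 0.1132]
ee_rot: [-0.003, -0.013, 1.0, -0.001]
force: [-1.0, 0.3, -2.6]
finger_gap: 0.0232
finger_force: 60.2
```

>>> servo_tool --pt "0 0 0 0 0 0" --pt "0 0 0.4 0 0 0" --pt "0 0 0.4 0 0 0" --pt "0 0 0.4 0 0 0" --pt "0 0 0 0 0 0"

```text
time: 26.4
position: [0.5022, 0.3556, 0.0783]
ee_rot: [-0.002, -0.013, 1.0, -0.001]
force: [-0.2, -0.2, -2.5]
finger_gap: 0.0234
finger_force: 60.2
```

>>> servo_tool --pt "0 0 0.2 0 0 0" --pt "0 0 0.15 0 0 0" --pt "0 0 0 0 0 0" --pt "0 0 0 0 0 0"

```text
time: 26.8
position: [0.5038, 0.3565, 0.07]
ee_rot: [0.0, -0.013, 1.0, 0.0]
force: [0.1, -0.0, -1.3]
finger_gap: 0.0233
finger_force: 60.2
```

```bash
python3 - <<'E'
from h import *
st()
E
```

```text
t 26.8 loc [-0.0214  0.3056  0.07  ] yaw 0.0255 tilt [0.0001 0.    ] F [ 0.1 -0.  -1.3] T [-0.02 -0.03  0.05] gap 0.0233 w [0.5038 0.3565 0.07  ]
```

>>> servo_tool --pt "0 0 0.07 0 0 0" --pt "0 0 0 0 0 0" --pt "0 0 0 0 0 0"

```text
time: 27.1
position: [0.5038, 0.3565, 0.0679]
ee_rot: [0.0, -0.013, 1.0, 0.0]
force: [0.4, -0.8, -1.9]
finger_gap: 0.0231
finger_force: 60.2
```

>>> servo_tool --pt "0 0 0 0 0 0" --pt "0 0 0 0 0 0" --pt "0 0 0 0 0 0" --pt "0 0 0 0 0 0" --pt "0 0 0 0 0 0" --fingers 85

```text
time: 27.6
position: [0.5038, 0.3565, 0.068]
ee_rot: [0.0, -0.013, 1.0, 0.0]
force: [0.3, -0.2, -0.1]
finger_gap: 0.0847
finger_force: 0.0
```

>>> servo_tool --pt "0 0 -0.3 0 0 0" --pt "0 0 -0.9 0 0 0" --pt "0 0 -0.9 0 0 0" --pt "0 0 -0.9 0 0 0" --pt "0 0 -0.9 0 0 0"

```text
time: 28.1
position: [0.5038, 0.3565, 0.1866]
ee_rot: [0.0, -0.013, 1.0, 0.0]
force: [0.3, -0.4, -0.6]
finger_gap: 0.0852
finger_force: 0.0
```

>>> servo_tool --pt "0 0 -0.9 0 0 0" --pt "0.4 0 -0.6 0 0 0" --pt "0 0 0 0 0 0" --pt "0 0 0 0 0 0" --pt "0 0 0 0 0 0"

```text
time: 28.6
position: [0.4913, 0.3557, 0.2284]
ee_rot: [-0.001, -0.013, 1.0, -0.001]
force: [-0.2, 0.6, -0.1]
finger_gap: 0.0852
finger_force: 0.0
```

```bash
python3 - <<'E'
from h import *
import pickle
st()
p=shot("wrist");cv2.imwrite('pics/w8.png',p['pixels'][:,:,::-1])
g=p['pixels'].max(2);h=np.zeros((480,640),bool);h[150:330,290:360]=g[150:330,290:360]<32
h=big(cv2.morphologyEx(h.astype(np.uint8),cv2.MORPH_OPEN,np.ones((5,5))));print(h.sum(),np.argwhere(h).min(0),np.argwhere(h).max(0))
print('handle',fit([(p,h)],HANDLE,[.503,.356,.02,.01]),fit([(p,h)],[b+[0,0,.01] for b in HANDLE],[.503,.356,.02]))
D=pickle.load(open('w1.pkl','rb'))['p'];
g=D['pixels'].max(2);h=np.zeros((480,640),bool);h[185:285,300:348]=g[185:285,300:348]<32
h=big(cv2.morphologyEx(h.astype(np.uint8),cv2.MORPH_OPEN,np.ones((5,5))))
print('before',fit([(D,h)],[b+[0,0,.01] for b in HANDLE],[.503,.356,.02]))
o=orange(p);o[:,:300]=0;o[:,350:]=0;ys,xs=np.nonzero(o);print('orange rows',ys.min(),ys.max(),np.round(backproj(p,[322,ys.min()],.05),4),np.round(backproj(p,[322,ys.max()],.05),4),[(np.round(d['box']),d['conf']) for d in cams.find_in("stand",p)])
print(lidang(shot("top"))[0],lidang(shot("scene"))[0])
s=shot("scene");print([(np.round(d['box']).tolist(),round(d['conf'],2)) for d in cams.find_in("scraper",s)],[(np.round(d['box']).tolist(),round(d['conf'],2)) for d in cams.find_in("shard1",s)])
E
```

```text
t 28.6 loc [-0.0339  0.3071  0.2284] yaw 0.0254 tilt [-0.0017 -0.0011] F [-0.2  0.6 -0.1] T [ 0.03  0.01 -0.02] gap 0.0852 w [0.4913 0.3557 0.2284]
2378 [199 307] [274 339]
handle (array([ 0.50482476,  0.35613349,  0.0323553 , -0.00092156]), np.float64(0.031237900257110596)) (array([0.50201424, 0.35607455, 0.01429982]), np.float64(0.07058566808700562))
before (array([0.50057297, 0.3561671 , 0.02150633]), np.float64(0.07388085126876831))
orange rows 149 293 [0.4363 0.3538 0.05  ] [0.5658 0.3571 0.05  ] [(array([297., 132., 351., 299.]), 0.66), (array([ 83., 448., 134., 480.]), 0.4)]
(np.float32(0.923356), np.float64(0.0)) (np.float32(0.8473275), np.float64(0.0))
[([376.0, 169.0, 396.0, 198.0], 0.84), ([269.0, 192.0, 308.0, 224.0], 0.71), ([349.0, 182.0, 383.0, 210.0], 0.59)] []
```

```bash
python3 -c "
from rig import job;print(job.close_job())"
```

```text
the job is handed in; nothing more can be done
None
```

The job is handed in at about 29 s of the 69 s allowed, and no verdict came back: by my last camera checks the tray is empty, three of the four shards are seen in the box (the fourth was hidden under the handle in the last look inside), the lid is shut, and the scraper stands in its slot within about 2 mm of where it started.

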